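# Turn the cart wheel until its valve stem points up

### The job

The stall's handcart wheel is up on the bench stand and is about to be pumped. Turn it by pushing on its spokes, one after another, until the valve is at the bottom of the wheel with its stem pointing straight up at the hub, then take your hand away and leave the wheel still. Push only the spokes, not the tyre or the valve, and leave the other things on the table where they are.

Things in the scene. Friction and masses are not known exactly. Their poses are not given: they have to be found in the camera images.
- stand: Fixed wheel stand: base plate 160 x 200 x 8 mm and a grey A-frame each side of the wheel (50 mm from its middle plane at the axle, 65 at the foot; 170 mm wide at the foot, 26 at the top, ending 10 mm above the axle). Origin on the table under the hub. x level along the axle, away from the robot (within 0.35 rad of straight ahead); y in the wheel's plane, to the robot's left; z up.
- hub (a point): Wheel centre, on the axle in the wheel's middle plane, 162 mm above the table; axes as the stand's. Grey hub: radius 22 mm, 34 mm either side of the middle plane; axle with nuts of radius 10 mm out to 62 mm. Grey rim: inner radius 90 mm, 30 mm wide. Between hub and rim five straight radial spokes, 72 degrees apart, with open windows between them.
- spoke_mid (a point): Middle (radius 56 mm, in the middle plane) of the spoke exactly opposite the valve; its z axis points outward along the spoke; the other four follow at 72 degrees. Each spoke is 12 mm wide in the wheel's plane. Spokes are dished: their outer faces stand 27 mm from the middle plane at radius 35 mm, 22 at 55 mm, 18 at 75 mm, on both sides.
- valve_tip (a point): Inner (brass) end of the black rubber valve stem, 55 mm from the wheel's centre, in the middle plane, midway between two spokes. The stem, 12 mm thick, reaches 35 mm inward from the rim. Its z axis points along the stem from rim to hub: it must end up pointing straight up, with this point straight below the hub.
- wheel (a joint): Turn of the wheel on its axle, rad. 0 or 2 pi: valve at the bottom, stem straight up. Grows clockwise as seen by the robot (top towards its right). Starts between 1.9 and 4.4. The bearing is stiff (about 0.1 N m, so 2 N at mid-spoke): the wheel stays where it is left, and turns either way.
- tyre: Black tyre on the wheel, 280 mm outer and 200 mm inner diameter, 40 mm thick (20 mm either side of the middle plane). Origin at the wheel's centre; turns with the wheel (z axis from valve through hub).
- valve: The valve itself: black rubber stem 12 mm thick, 17 at the rim, with a brass end. Origin at its foot on the rim, 91 mm from the wheel's centre; its z axis points along the stem towards the hub.
- pump: Bystander: mini hand pump, aluminium barrel 26 mm thick, black T-handle and head, about 235 mm long, 26 mm high (head lever 38 mm wide to one side), lying in front of the stand. Origin under its barrel's middle.
- spanner: Bystander: steel spanner 170 mm long, lying left of the wheel. Origin under its middle.
- tyre_lever: Bystander: black plastic tyre lever 130 mm long, 17 mm wide, lying right of the wheel. Origin under its middle.
- balm_tin: Bystander: flat aluminium tin, 68 mm across, 30 mm high, beyond the wheel to its right. Origin under its centre.
- dye_bottle: Bystander: small amber bottle, 44 mm across, 100 mm high, beyond the wheel to its left. Origin under its centre.
- mallet: Bystander: mallet lying down, pale head 50 x 90 x 46 mm, wooden handle 165 mm long. Origin under its head.
- wallet: Bystander: closed dark brown leather wallet 110 x 190 x 30 mm. Origin under its centre.
- wood_block: Bystander: light wooden block 160 x 110 x 32 mm. Origin under its centre.

How it is judged:
By the outcome, as a careful person would: the job done as asked, in the order asked, and still so for the second after the job is handed in, with the robot touching nothing.
It also fails if it takes over 64 s, if anything falls off the work surface, if the arm or the gripper's body presses on something with over 40 N, if the wrist force passes 120 N, or if a joint passes its speed limit or range.

### The arm

A 6-joint arm with a two-finger parallel gripper is mounted at the origin on the work surface. World frame = base frame: x ahead of the robot, y to its left, z up, the work surface at z = 0. Lengths are in mm, angles in rad, forces in N, time in s.
With the tool pointing down it reaches from about 375 to 925 mm from the base axis. Payload 5.7 kg.
Tool frame: the origin (TCP) lies on the centre line of the jaws, within the pads' length; the fingertips stand 25 mm ahead of it and the grasp point (between the pads) lies 6 mm ahead of it; z points along the fingers, y is the line along which they close (so a half turn about z gives the same grasp; the last joint's range is limited). The gripper opens to 85 mm and grips with 20 to 120 N. Pads are 22 mm wide; open, the fingers measure 114 mm over their backs; the gripper's body (76 mm by 85 mm) begins 54 mm behind the grasp point. The pads swing forward as they close: fully open they stand 13 mm farther back than shut.
Start: joints at [1.212, 0.359, 1.51, -0, 1.272, -0.115], TCP at [144.831, 582.229, 256.267] pointing down, gripper open.
Joint ranges: [-2.97, 2.97], [-1.01, 2.36], [0.21, 2.38], [-0.96, 4.11], [0.2, 2.71], [-2.98, 2.98]. Speed limits (rad/s): [2.39, 2.39, 3.14, 3.14, 3.14, 3.14].

### API

Orientations are given as a rotation vector (axis times angle).
In Python, from plant import r, snapshot, camera_model, ticket gives the robot as it stands. Calls block until the motion is done:
- r.move_ptp(position, orientation): joint-space move of the TCP to a pose.
- r.movel(position, ori=None, vel=150): straight line of the TCP; ori=None keeps the orientation; vel is the mean speed in mm/s.
- r.movej(angles): joint-space move.
- r.open_jaws() and r.grab(grip_force=None): open the fingers fully, or close them until they stop; grip_force is the grip in N (None keeps the last).
- r.dwell(seconds).
- r.solve_ik(position, orientation): joint angles nearest the present ones, or None.
- snapshot(name): name is "side" or "top"; returns the picture (420x560x3 uint8, red, green, blue); there is no depth.
- camera_model(name): a dict with "intrinsics" (3x3 intrinsics, pixels), "D" ([k1, k2, p1, p2, k3] as OpenCV has them; the pictures are not rectified), "origin" and "attitude" of the camera in the world. Camera axes: x right, y up, looking along -z (the intrinsics and any distortion apply to the point x, -y, -z); pixel columns grow to the right and rows downward; lengths in mm; the calibration is good to about 2 mm. A picture is of the moment at which its call begins. camera_model takes no time and is no camera call.
A pose or a line that the arm cannot do raises r.MotionError and nothing moves.
- ticket.finish_job(): hands the job in; it is judged then, once.
Readings, each from a call of its own:
- r.get_clock(): time.
- r.get_q(): joint angles.
- r.get_joint_vel(): joint speeds.
- r.get_effort(): joint torques, N m.
- r.get_tool_pos(): TCP position.
- r.get_eef_rot(): TCP orientation.
- r.get_force(): force on the tool from outside, world axes, zero at the start.
- r.get_wrist_torque(): the same for the moment, N m.
- r.get_gripper_width(): opening from 0.0 (shut) to 1.0 (fully open).
- r.get_grip_force(): force on a finger pad.
Only numpy, scipy, OpenCV 4.12 (cv2) and the standard library are available. Lean on these libraries where they do the work, as an engineer would, in place of code of your own. Each camera call takes 0.05 s, during which the arm holds its last target. There are 200 camera calls.

## Working session

There is one attempt and no reset: what is moved stays moved. The work goes in short steps, each a Python script; the robot and the scene stay as the last script left them, time stands still between calls to the robot, and variables do not carry over. Pictures are saved under pics/ and viewed, at most 10 in all, crops included, and the job is handed in when it is done.

```bash
ls; mkdir -p pics; python3 - <<'E'
from plant import r,snapshot,camera_model
import cv2
for n in("side","top"):
    cv2.imwrite(f"pics/{n}0.png",cv2.cvtColor(snapshot(n),cv2.COLOR_RGB2BGR)); print(n,camera_model(n))
print(r.get_clock(),r.get_eef_rot())
E
```

```text
pics
side {'intrinsics': array([[441.46090818,   0.        , 275.46067972],
       [  0.        , 441.46090818, 212.40446368],
       [  0.        ,   0.        ,   1.        ]]), 'D': array([0.0153017, 0.       , 0.       , 0.       , 0.       ]), 'origin': array([  -7.45755079, -739.48112177,  957.87168564]), 'attitude': array([ 0.84381695, -0.29418033, -0.58833838])}
top {'intrinsics': array([[479.08667854,   0.        , 289.64930828],
       [  0.        , 479.08667854, 205.76734949],
       [  0.        ,   0.        ,   1.        ]]), 'D': array([0.01581082, 0.        , 0.        , 0.        , 0.        ]), 'origin': array([3.87704464e+02, 1.15298404e+00, 1.46161973e+03]), 'attitude': array([ 0.09007486, -0.08970724, -1.58680774])}
0.1 [-3.81953180e-01 -3.11788197e+00  2.68786607e-03]
```

View pics/side0.png

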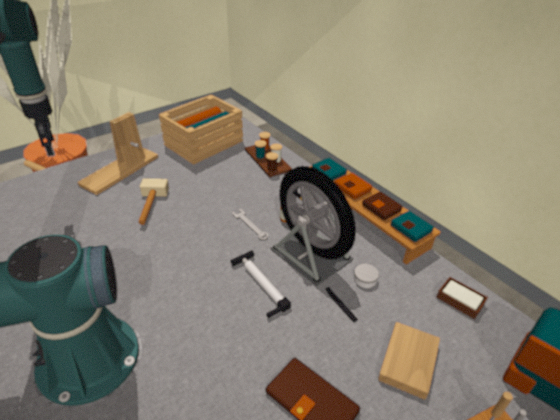

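View pics/top0.png

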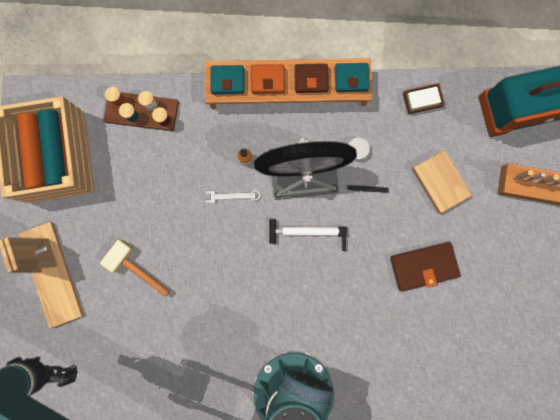

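The side view shows the wheel around (317,212) with the stand foot near (312,262). In the top view the wheel is at (305,160), the pump at (308,232), the tin at (359,149), the bottle at (245,156), and the spanner and lever are on either side. I'll enlarge both.

```bash
cat > h.py <<'E'
import numpy as np,cv2
from scipy.spatial.transform import Rotation as R
from plant import r,snapshot,camera_model
F=np.diag([1.,-1,-1])
def cam(n):
    c=camera_model(n);return c["intrinsics"],c["D"],c["origin"],R.from_rotvec(c["attitude"]).as_matrix()
def proj(n,P):
    K,D,o,A=cam(n);q=(np.atleast_2d(P)-o)@A@F
    return cv2.projectPoints(q.reshape(-1,1,3),np.zeros(3),np.zeros(3),K,D)[0][:,0]
def ray(n,uv):
    K,D,o,A=cam(n);u=cv2.undistortPoints(np.float64(uv).reshape(-1,1,2),K,D)[:,0]
    d=np.c_[u,np.ones(len(u))]@F@A.T;return o,d
def onz(n,uv,z):
    o,d=ray(n,uv);return o+d*((z-o[2])/d[:,2])[:,None]
def onplane(n,uv,p,nn):
    o,d=ray(n,uv);return o+d*(((p-o)@nn)/(d@nn))[:,None]
E
python3 - <<'E'
import cv2,numpy as np
a=cv2.imread("pics/side0.png")[155:295,225:385];b=cv2.imread("pics/top0.png")[130:260,200:400]
a=cv2.resize(a,None,fx=4,fy=4,interpolation=2);b=cv2.resize(b,None,fx=4,fy=4,interpolation=2)
cv2.imwrite("pics/a.png",a);cv2.imwrite("pics/b.png",b)
from h import *
print(np.round(proj("side",[[750,0,162],[750,0,0]])),np.round(proj("top",[[750,0,162]])))
E
```

```text
[[328. 195.]
 [323. 235.]] [[288. 130.]]
```

View pics/a.png

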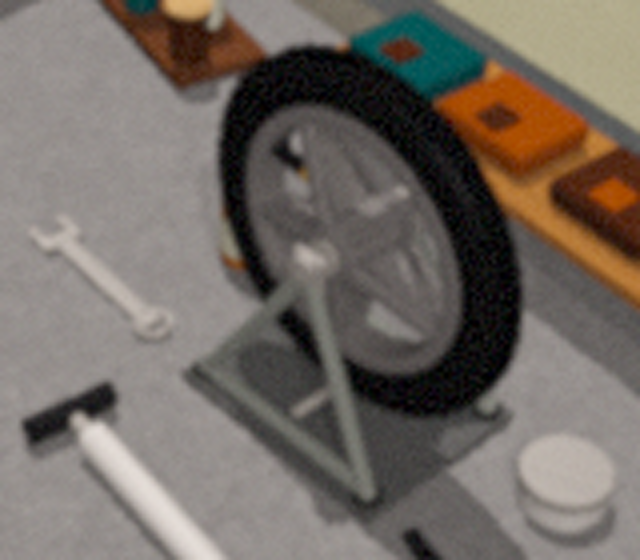

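View pics/b.png

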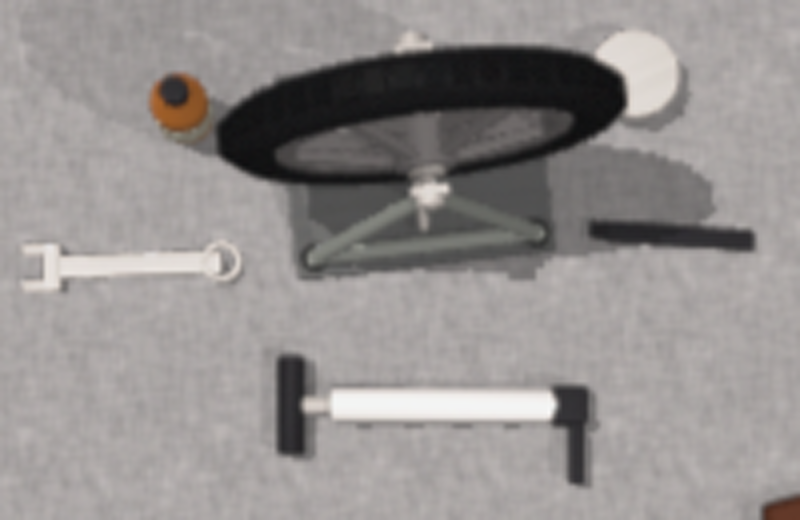

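The side crop shows the valve at the upper left of the wheel: black stem at crop (288,152), brass end at (301,173). The near nut is at about (313,258). In the top crop the near nut is at (430,190), the far nut at (410,42), and the A-frame feet are at (312,258) and (540,232).

```bash
python3 - <<'E'
from h import *
T=lambda p:np.array(p)/4+[200,130]
S=lambda p:np.array(p)/4+[225,155]
f=onz("top",T([[312,258],[540,232]]),8);print("feet",f,np.linalg.norm(f[0]-f[1]))
n=onz("top",T([[430,188],[411,42]]),162);print("nuts",n,np.linalg.norm(n[0]-n[1]))
y=f[0]-f[1];print("yaw feet",np.arctan2(-y[0],y[1]));d=n[1]-n[0];print("yaw nuts",np.arctan2(d[1],d[0]))
fs=onz("side",S([[198,372],[368,495]]),8);print("feet side",fs,np.linalg.norm(fs[0]-fs[1]))
# near nut two-view
o1,d1=ray("top",T([[430,188]]));o2,d2=ray("side",S([[312,258]]))
A=np.c_[d1[0],-d2[0]];t=np.linalg.lstsq(A,o2-o1,rcond=None)[0];print("nut tri",o1+t[0]*d1[0],o2+t[1]*d2[0])
yaw=np.arctan2(-y[0],y[1]);ax=np.array([np.cos(yaw),np.sin(yaw),0]);yy=np.array([-ax[1],ax[0],0])
hub=(f.mean(0)+65*ax);hub[2]=162;print("hub from feet",hub,"from nuts",n.mean(0))
for nm,uv in(("tip",[301,173]),("stem",[286,150])):
  p=onplane("side",S([uv]),hub,ax)[0]-hub;print(nm,p@yy,p[2],np.hypot(p@yy,p[2]),np.arctan2(p@yy,-p[2]))
# tyre outline fit for hub check
import cv2
E
```

```text
feet [[ 589.77069966   35.05136149    8.        ]
 [ 606.73284209 -140.00765548    8.        ]] 175.87886086055903
nuts [[615.45132674 -50.35970905 162.        ]
 [718.22576083 -39.44354695 162.        ]] 103.3525369752185
yaw feet 0.09659232174531533
yaw nuts 0.10581802113677981
feet side [[ 583.30696113   38.06122711    8.        ]
 [ 607.56651246 -133.88365899    8.        ]] 173.6478323653412
nut tri [614.12350437 -50.05937689 169.5771149 ] [613.3090256  -49.51437673 169.41278267]
hub from feet [662.94877907 -46.20940467 162.        ] from nuts [666.83854379 -44.901628   162.        ]
tip 63.73035033825998 19.692789577948588 66.70354949774948 1.870491008014334
stem 79.95351746007378 31.113524236327294 85.79403443505177 1.9419102006283377
```

```bash
cat >> h.py <<'E'
yaw=0.1;AX=np.array([np.cos(yaw),np.sin(yaw),0]);YY=np.array([-AX[1],AX[0],0]);Z=np.array([0,0,1.]);HUB=np.array([666.,-46,162])
u=lambda f:YY*np.sin(f)-Z*np.cos(f)
t=lambda f:YY*np.cos(f)+Z*np.sin(f)
def pose(fs,off=17,depth=-5,s=56,flip=1,tilt=0.0):
    """fs: spoke angle; off: tangential offset of tool axis; depth: fingertip x rel. middle plane"""
    tip=HUB+s*u(fs)+off*t(fs)+depth*AX
    x=flip*t(fs);z=AX;M=np.c_[x,np.cross(z,x),z]
    M=R.from_rotvec(YY*tilt).as_matrix()@M
    return tip-25*M[:,2],R.from_matrix(M).as_rotvec()
def overlay(name,n,th,crop,k=4):
    im=cv2.cvtColor(snapshot(n),cv2.COLOR_RGB2BGR);x0,y0,x1,y1=crop
    im=cv2.resize(im[y0:y1,x0:x1],None,fx=k,fy=k,interpolation=2)
    def dots(P,c):
        for p in proj(n,P): cv2.circle(im,tuple(int(v) for v in (p-[x0,y0]+.5)*k),2,c,-1)
    ang=np.linspace(0,6.28,60)
    dots([HUB+90*u(a)-15*AX for a in ang],(0,255,0))
    dots([HUB-62*AX+10*u(a) for a in ang[::6]],(255,255,0))
    for j in range(5):
        a=th+np.pi+j*2*np.pi/5
        dots([HUB+q*u(a)-d*AX for q,d in((35,27),(55,22),(75,18))],(0,0,255) if j else (255,0,255))
    dots([HUB+q*u(th) for q in(55,91)],(0,255,255))
    cv2.imwrite(name,im)
E
python3 - <<'E'
from h import *
overlay("pics/o1.png","side",1.93,(225,155,385,295))
for tl in(0,.2,.4):
  for fl in(1,-1):
    print(tl,fl,[None if (q:=r.solve_ik(*pose(f,flip=fl,tilt=tl,depth=-60))) is None else np.round(q,2).tolist() for f in(3.8,2.8,4.0,3.1)])
E
```

```text
0 1 [None, None, None, None]
0 -1 [None, None, None, None]
0.2 1 [None, None, None, None]
0.2 -1 [None, None, None, None]
0.4 1 [None, None, None, None]
0.4 -1 [None, None, None, None]
```

View pics/o1.png

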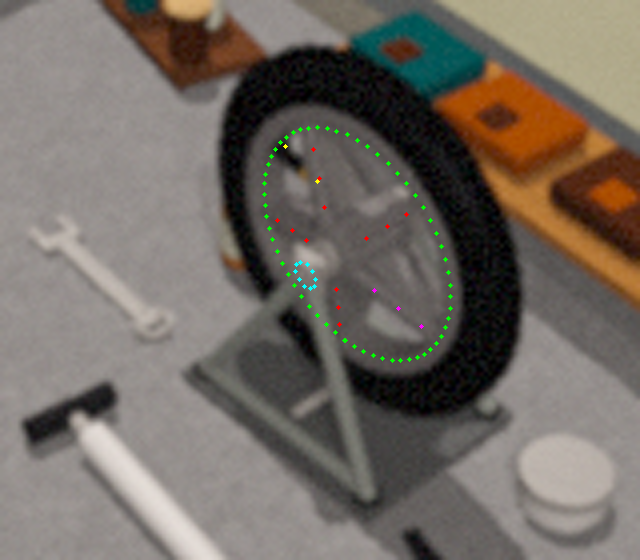

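The overlay agrees with the wheel to about 1 px (2 mm). The rim, spokes and valve match for a wheel angle of about 1.93. Next I'll find which tool tilts the arm can reach.

```bash
python3 - <<'E'
from h import *
ik=lambda f,**k:r.solve_ik(*pose(f,**k))
for tl in np.arange(0,1.6,.1):
  for fl in(1,-1):
    res=[ik(f,flip=fl,tilt=tl,depth=d) for f in(3.9,3.1,2.8) for d in(-5,-60)]
    print(round(tl,1),fl,''.join('.' if q is None else 'X' for q in res), next((np.round(q,2).tolist() for q in res if q is not None),''))
# tool rolled free, horizontal, any roll
from itertools import product
for tl in(0,.3,.6):
  p,o=pose(3.1,tilt=tl,depth=-40)
  print(tl,[ (round(a,1)) for a in np.arange(0,6.28,.3) if r.solve_ik(p,(R.from_rotvec(o)*R.from_rotvec([0,0,a])).as_rotvec()) is not None])
E
```

```text
0.0 1 X..... [-0.64, 1.01, 2.34, 2.39, 1.73, 0.61]
0.0 -1 X..... [-0.64, 1.01, 2.34, 2.39, 1.73, -2.53]
0.1 1 X..... [-0.64, 0.9, 2.35, 2.41, 1.55, 0.68]
0.1 -1 X..... [-0.64, 0.9, 2.35, 2.41, 1.55, -2.46]
0.2 1 X..... [-0.63, 0.78, 2.35, 2.41, 1.36, 0.77]
0.2 -1 X..... [-0.63, 0.78, 2.35, 2.41, 1.36, -2.38]
0.3 1 X.X.X. [-0.61, 0.67, 2.32, 2.4, 1.16, 0.86]
0.3 -1 X...X. [-0.61, 0.67, 2.32, 2.4, 1.16, -2.28]
0.4 1 X.X.X. [-0.58, 0.56, 2.29, 2.35, 0.95, 0.98]
0.4 -1 X.X... [-0.58, 0.56, 2.29, 2.35, 0.95, -2.16]
0.5 1 XXXXXX [-0.55, 0.47, 2.24, 2.25, 0.76, 1.14]
0.5 -1 XXXX.. [-0.55, 0.47, 2.24, 2.25, 0.76, -2.0]
0.6 1 XXXXXX [-0.52, 0.4, 2.18, 2.08, 0.58, 1.36]
0.6 -1 XXXXXX [-0.52, 0.4, 2.18, 2.08, 0.58, -1.79]
0.7 1 XXXXXX [-0.49, 0.36, 2.11, 1.79, 0.45, 1.69]
0.7 -1 XXXXXX [-0.49, 0.36, 2.11, 1.79, 0.45, -1.46]
0.8 1 XXXXXX [-0.46, 0.33, 2.04, 1.35, 0.39, 2.15]
0.8 -1 XXXXXX [-0.46, 0.33, 2.04, 1.35, 0.39, -0.99]
0.9 1 XXXXXX [-0.42, 0.31, 1.96, 0.89, 0.41, 2.63]
0.9 -1 XXXXXX [-0.42, 0.31, 1.96, 0.89, 0.41, -0.51]
1.0 1 XXXXXX [-0.39, 0.31, 1.88, 0.56, 0.5, 2.98]
1.0 -1 XXXXXX [-0
[... 191 characters left out ...]
2 -1 XXXXXX [-0.33, 0.35, 1.71, 0.22, 0.76, 0.19]
1.3 1 XXXXXX [-0.31, 0.38, 1.62, 0.14, 0.89, -2.86]
1.3 -1 XXXXXX [-0.31, 0.38, 1.62, 0.14, 0.89, 0.28]
1.4 1 XXXXXX [-0.28, 0.42, 1.54, 0.07, 1.03, -2.8]
1.4 -1 XXXXXX [-0.28, 0.42, 1.54, 0.07, 1.03, 0.34]
1.5 1 XXXXXX [-0.26, 0.46, 1.45, 0.03, 1.16, -2.75]
1.5 -1 XXXXXX [-0.26, 0.46, 1.45, 0.03, 1.16, 0.39]
0 []
0.3 []
0.6 [np.float64(0.0), np.float64(0.3), np.float64(0.6), np.float64(0.9), np.float64(1.2), np.float64(1.5), np.float64(1.8), np.float64(2.1), np.float64(3.0), np.float64(3.3), np.float64(3.6), np.float64(3.9), np.float64(4.2), np.float64(4.5), np.float64(4.8), np.float64(5.1), np.float64(5.4), np.float64(5.7), np.float64(6.0)]
```

```bash
cat >> h.py <<'E'
def P(fs,off=17,L=0,s=52,depth=-10,tilt=.6):
    p,o=pose(fs,off,depth,s,1,tilt); return p-L*R.from_rotvec(o).as_matrix()[:,2],o
def go(fs,off=17,L=0,v=120,**k):
    p,o=P(fs,off,L,**k); r.movel(p,o,v)
    f=np.linalg.norm(r.get_force()); 
    if f>25: raise SystemExit(f"force {f} at {fs} {off} {L}")
    return f
E
python3 - <<'E'
from h import *
r.grab()
p,o=P(3.81,33,70,s=48)
print(p,r.solve_ik(p,o))
r.move_ptp(p+[-60,150,80],o); print(r.get_clock(),r.get_tool_pos())
r.movel(p,o,150); print(r.get_clock(),r.get_force())
cv2.imwrite("pics/e1.png",np.vstack([cv2.resize(cv2.cvtColor(snapshot(n),cv2.COLOR_RGB2BGR)[c],(500,300),interpolation=2) for n,c in(("side",np.s_[150:300,200:450]),("top",np.s_[110:260,190:440]))]))
E
```

```text
[ 583.59012187 -110.19405073  232.86058411] [-0.64705112  0.28931904  2.26427473  1.89848473  0.63392941  1.35813124]
3.2917 [523.98860179  40.3542068  313.23215906]
4.6417 [ 0.576602   -0.20817925  0.1814185 ]
```

View pics/e1.png

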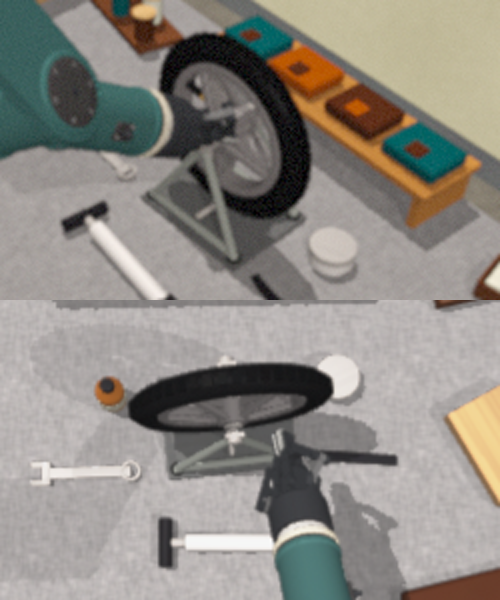

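The gripper is closed, tilted, and in front of the right-hand window just beside the hub: side crop (235,120), top crop (285,437). Nothing is in contact. I'll insert it and push.

```bash
python3 - <<'E'
from h import *
print(go(3.81,33,30,s=48),go(3.81,33,0,v=60,s=48))
print([round(go(f,17),1) for f in np.append(3.81,np.arange(3.6,2.55,-.2))], r.get_clock())
go(2.6,24); go(2.6,24,70); print(r.get_clock())
overlay("pics/o2.png","side",1.93-1.21-.08,(225,155,385,295))
E
```

```text
0.5303241775563556 0.4787560010678606
[np.float64(0.6), np.float64(0.6), np.float64(0.7), np.float64(0.6), np.float64(0.5), np.float64(0.6), np.float64(1.5)] 8.2667
9.25
```

View pics/o2.png

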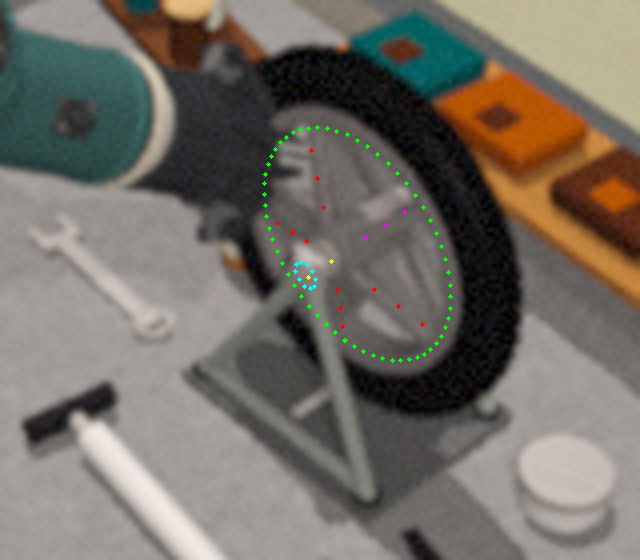

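The gripper hides the valve's old place. One spoke pitch looks the same as before, and the forces were low, so I can't tell whether the wheel turned. I'll back away to check.

```bash
python3 - <<'E'
from h import *
p=r.get_tool_pos();r.movel(np.array(p)+[-40,-130,40],P(3.6,0)[1],200); print(r.get_clock())
a=cv2.cvtColor(snapshot("side"),cv2.COLOR_RGB2BGR)[160:270,265:365]
b=cv2.imread("pics/side0.png")[160:270,265:365]
cv2.imwrite("pics/o3.png",cv2.resize(np.hstack([b,a]),None,fx=4,fy=4,interpolation=2))
E
```

```text
10.6167
```

View pics/o3.png

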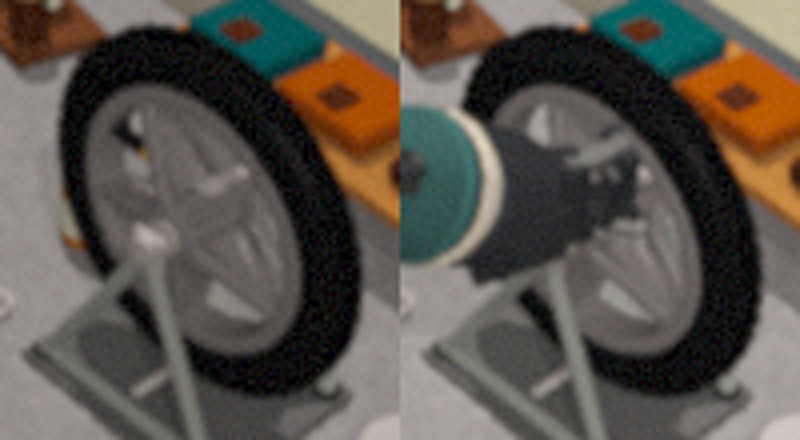

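The valve has left its old place at crop (128,130), which is now an empty window at (540,125). The wheel turned about one pitch. Now I'll push the next spoke, the one opposite the valve, up to the top, stopping slightly short.

```bash
python3 - <<'E'
from h import *
go(3.82,33,70,s=48,v=200);print(go(3.82,33,30,s=48),go(3.82,33,0,v=60,s=48))
print([round(go(f,17),1) for f in (3.82,3.6,3.4,3.25,3.18)], r.get_clock())
go(3.18,24); go(3.18,24,70)
p=r.get_tool_pos();r.movel(np.array(p)+[-90,-60,60],None,200); 
r.move_ptp(np.array(r.get_tool_pos())+[0,-200,60],r.get_eef_rot()); print(r.get_clock())
overlay("pics/o4.png","side",0,(225,155,385,295))
cv2.imwrite("pics/side4.png",cv2.cvtColor(snapshot("side"),cv2.COLOR_RGB2BGR))
E
```

```text
0.8362666230791147 0.9921578883351782
[np.float64(0.9), np.float64(1.6), np.float64(0.6), np.float64(0.5), np.float64(0.8)] 14.075
16.6667
```

View pics/o4.png

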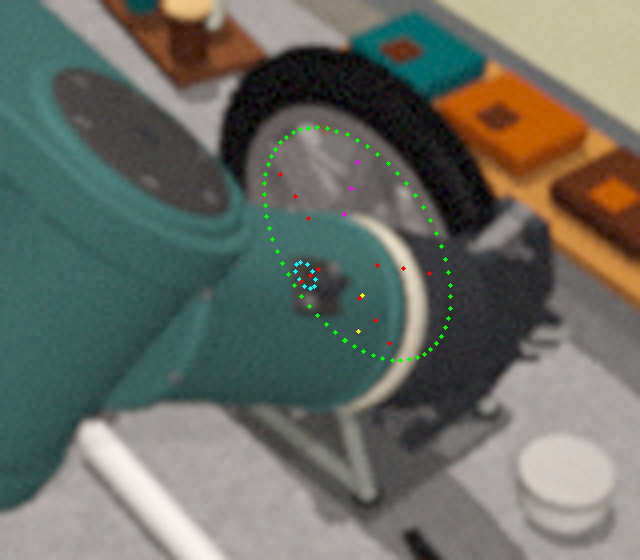

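The arm hides the lower half of the wheel. I'll swing it back to the start side over a high via point, then measure.

```bash
python3 - <<'E'
from h import *
o=P(3.6,0)[1]
r.move_ptp([440,-60,390],o);r.move_ptp([420,180,380],o);r.movej([1.212,.359,1.51,0,1.272,-.115]);print(r.get_clock())
im=cv2.cvtColor(snapshot("side"),cv2.COLOR_RGB2BGR);cv2.imwrite("pics/side5.png",im)
c=im[170:265,270:360];big=cv2.resize(c,None,fx=6,fy=6,interpolation=2)
cv2.imwrite("pics/o5.png",big)
K=lambda p:np.round((p-[270,170]+.5)*6).astype(int).tolist()
for th in(-.2,0,.2):print(th,"valve tip/foot",K(proj("side",[HUB+55*u(th),HUB+91*u(th)])),"spoke35,55,75",K(proj("side",[HUB+q*u(th+np.pi)-d*AX for q,d in((35,27),(55,22),(75,18))])))
E
```

```text
Traceback (most recent call last):
plant.MotionError: the arm cannot take that pose within its joint ranges
```

```bash
cat >m.py <<'E'
from h import *
print(np.round(r.get_tool_pos()),np.round(r.get_q(),2))
D=[np.pi*np.cos(.1),np.pi*np.sin(.1),0]
for tl in(.6,.8,1.,1.2,1.4):
    o=P(3.6,0,tilt=tl)[1]
    print(tl,[r.solve_ik(p,o) is not None for p in([440,-150,390],[440,0,390],[440,150,390])])
E
python3 m.py
```

```text
[441. -61. 391.] [-0.92 -0.34  2.26  1.08  0.92  2.01]
0.6 [True, True, True]
0.8 [True, True, True]
1.0 [True, False, True]
1.2 [True, False, True]
1.4 [True, False, True]
```

```bash
python3 - <<'E'
from h import *
r.move_ptp([440,150,390],P(3.6,0)[1]);r.movej([1.212,.359,1.51,0,1.272,-.115]);print(r.get_clock())
im=cv2.cvtColor(snapshot("side"),cv2.COLOR_RGB2BGR);cv2.imwrite("pics/side5.png",im)
c=im[170:265,270:360];big=cv2.resize(c,None,fx=6,fy=6,interpolation=2)
cv2.imwrite("pics/o5.png",big)
K=lambda p:np.round((p-[270,170]+.5)*6).astype(int).tolist()
for th in(-.2,0,.2):print(th,"valve tip/foot",K(proj("side",[HUB+55*u(th),HUB+91*u(th)])),"spoke35,55,75",K(proj("side",[HUB+q*u(th+np.pi)-d*AX for q,d in((35,27),(55,22),(75,18))])))
E
```

```text
23.1167
-0.2 valve tip/foot [[290, 363], [295, 424]] spoke35,55,75 [[236, 226], [240, 184], [243, 142]]
0 valve tip/foot [[274, 353], [268, 408]] spoke35,55,75 [[247, 232], [258, 193], [267, 154]]
0.2 valve tip/foot [[257, 340], [242, 386]] spoke35,55,75 [[258, 240], [275, 206], [291, 172]]
```

View pics/o5.png

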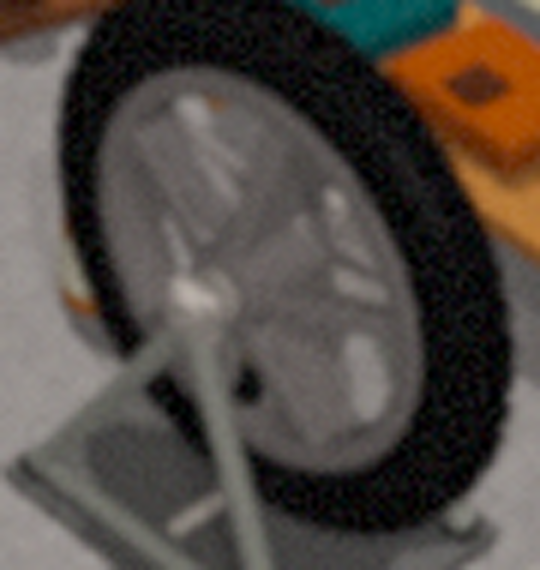

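The arm is clear now. The valve's dark stem shows at crop (247,380), just right of the near leg, so it is close to the bottom but slightly left, at roughly +0.15. I'll measure the stem blob numerically, with the wheel centre taken from the tyre's inner edge.

```bash
cat > meas.py <<'E'
from h import *
from scipy.optimize import least_squares
def centre(im):
    g=cv2.GaussianBlur(im,(3,3),0).max(2);best=None
    dark=(g<70).astype(np.uint8);dark[:, :275]=0
    n,l,s,_=cv2.connectedComponentsWithStats(dark);k=1+np.argmax(s[1:,4]);m=(l==k).astype(np.uint8)
    cs,h=cv2.findContours(m,cv2.RETR_CCOMP,cv2.CHAIN_APPROX_NONE)
    holes=[c for c,hh in zip(cs,h[0]) if hh[3]>=0];c=max(holes,key=cv2.contourArea)
    hull=cv2.convexHull(c)[:,0].astype(float)
    p=onplane("side",hull,HUB-19*AX,AX)-HUB;q=np.c_[p@YY,p[:,2]]
    f=least_squares(lambda v:np.hypot(*(q-v[:2]).T)-v[2],[0,0,100],loss="soft_l1",f_scale=2).x
    return f,g,c
if __name__=="__main__":
  for n in("side0","side5"):
    im=cv2.imread(f"pics/{n}.png");f,g,c=centre(im);print(n,"centre(y,z),r",f.round(1))
    hm=np.zeros(g.shape,np.uint8);cv2.drawContours(hm,[c],-1,1,-1);hm=cv2.erode(hm,np.ones((3,3)))
    n2,l,s,ce=cv2.connectedComponentsWithStats(((g<75)&(hm>0)).astype(np.uint8))
    for i in range(1,n2):
      if s[i,4]>=4:
        p=onplane("side",[ce[i]],HUB,AX)[0]-HUB;a=np.array([p@YY,p[2]])-f[:2]
        print(" blob",ce[i].round(1),s[i],"yz",a.round(1),"r",np.hypot(*a).round(1),"th",np.arctan2(a[0],-a[1]).round(3))
  im=cv2.imread("pics/side5.png");print(im[226:242,303:318].max(2))
E
python3 meas.py
```

```text
side0 centre(y,z),r [81676.3 33245.  88300. ]
side5 centre(y,z),r [ -68.3 -159.8   12.4]
 blob [325.4 269.7] [325 268   2   4   7] yz [ 12.2 -24.6] r 27.4 th 0.46
[[120 125 126 111  96  88  84  83  90 103 108 104  98 104 101]
 [120 121 116 103  95  94  85  86  95  96 105 107 101 100 101]
 [119 121 110  98  95  97  89  84  86  95  99  99 101  98 101]
 [118 118 111  95  88  97  92  79  82  82 102 103 100  94  97]
 [117 120 114  97  91  90  82  61  65  76  88  97 101  91  98]
 [116 119 116 103  92  92  77  49  39  58  79  93 103 100  98]
 [113 122 118 106 100  85  77  34  17  36  63  84  98 103 104]
 [107 119 117 106  99  82  57  32  17  22  58  77  92  96 107]
 [107 114 119 108  99  73  48   9  15  20  43  74  89  98 104]
 [ 99 115 118 115 103  73  34  16  16  15  53  79  81  88  95]
 [ 91 112 122 120 104  80  57  37  30  38  62  87  86  81  88]
 [ 74 104 116 120 111  91  74  64  56  62  80  95  87  85  90]
 [ 64 100 119 118 114 103  91  90  88  88  86  89  84  77  81]
 [ 54  95 112 120 116 104  96  92  96  89  92  85  85  76  75]
 [ 37  80 107 120 121 104  95  94  92  96  92  91  85  78  76]
 [ 32  68 106 119 120 111  96  85  86  88  92  87  81  80  82]]
```

```bash
cat > meas.py <<'E'
from h import *
from scipy.optimize import least_squares
from scipy.ndimage import map_coordinates
def centre(g,dep=-15):
    q=[]
    rho=np.arange(80,125,.5)
    for a in np.arange(0,6.28,.05):
        uv=proj("side",[HUB+dep*AX+x*u(a) for x in rho])
        v=map_coordinates(g,[uv[:,1],uv[:,0]],order=1);i=np.argmax(v<60)
        if i>0: q.append([rho[i]*np.sin(a),-rho[i]*np.cos(a)])
    q=np.array(q);f=least_squares(lambda v:np.hypot(*(q-v[:2]).T)-v[2],[0,0,100],loss="soft_l1",f_scale=1)
    res=np.hypot(*(q-f.x[:2]).T)-f.x[2]
    return f.x,np.median(abs(res)),len(q)
def theta(im,box):
    g=cv2.GaussianBlur(im,(3,3),0).max(2).astype(float);f,e,n=centre(im.max(2).astype(float))
    x0,y0,x1,y1=box;w=np.clip(75-im.max(2)[y0:y1,x0:x1].astype(float),0,None);Y,X=np.mgrid[y0:y1,x0:x1]
    c=[(X*w).sum()/w.sum(),(Y*w).sum()/w.sum()];p=onplane("side",[c],HUB,AX)[0]-HUB;a=np.array([p@YY,p[2]])-f[:2]
    return f.round(1),round(e,2),n,np.round(c,1),"yz",a.round(1),"r",np.hypot(*a).round(1),"th",np.arctan2(a[0],-a[1]).round(3)
if __name__=="__main__":
    print(theta(cv2.imread("pics/side0.png"),(291,188,301,198)))
    print(theta(cv2.imread("pics/side5.png"),(308,228,316,239)))
E
python3 meas.py
```

```text
(array([  5.4,  -0. , 104.1]), np.float64(0.49), 115, array([296.1, 193.2]), 'yz', array([78.9, 24.9]), 'r', np.float64(82.7), 'th', np.float64(1.877))
(array([ 5.200e+00, -1.000e-01,  1.041e+02]), np.float64(0.55), 119, array([311. , 233.9]), 'yz', array([  8.7, -86. ]), 'r', np.float64(86.4), 'th', np.float64(0.1))
```

```bash
cat > m2.py <<'E'
from meas import *
def outer(g):
    A=np.arange(0,6.28,.06);c=proj("side",[HUB+120*u(a) for a in A]);c2=proj("side",[HUB+120*u(a+.01) for a in A])
    tn=c2-c;tn/=np.linalg.norm(tn,axis=1)[:,None];nn=np.c_[tn[:,1],-tn[:,0]]
    cc=proj("side",[HUB])[0];nn*=np.sign(((c-cc)*nn).sum(1))[:,None]
    o=cam("side")[2];rad=np.array([20*441.5/np.linalg.norm(HUB+120*u(a)-o) for a in A])
    k=np.arange(2,14,.1);rows=[];y=[]
    for i in range(len(A)):
        uv=c[i]+k[:,None]*nn[i];v=map_coordinates(g,[uv[:,1],uv[:,0]],order=1)
        j=np.argmax(v>70)
        if j>0 and v[j:j+15].min()>70: rows.append(nn[i]);y.append(k[j]-rad[i])
    N=np.c_[np.array(rows),np.ones(len(rows))];f=least_squares(lambda p:N@p-y,[0,0,0],loss="soft_l1",f_scale=.5)
    return f.x,np.median(abs(f.fun)),len(y),cc
for n,b in(("side0",(291,188,301,198)),("side5",(308,228,316,239))):
    im=cv2.imread(f"pics/{n}.png");s,e,m,cc=outer(im.max(2).astype(float));h=onplane("side",[cc+s[:2]],HUB,AX)[0]-HUB
    im8=im.max(2);x0,y0,x1,y1=b;w=np.clip(75-im8[y0:y1,x0:x1].astype(float),0,None);Y,X=np.mgrid[y0:y1,x0:x1]
    c=[(X*w).sum()/w.sum(),(Y*w).sum()/w.sum()];p=onplane("side",[c],HUB,AX)[0]-HUB-h
    print(n,s.round(2),round(e,2),m,"centre",(h@YY).round(1),h[2].round(1),"valve",(p@YY).round(1),p[2].round(1),"r",np.hypot(p@YY,p[2]).round(1),"th",np.arctan2(p@YY,-p[2]).round(3))
E
python3 m2.py
```

```text
side0 [-1.64 -0.52  0.08] 0.43 92 centre 6.2 -2.0 valve 78.1 26.9 r 82.6 th 1.903
side5 [-1.67 -0.48  0.09] 0.46 93 centre 6.3 -2.2 valve 7.5 -84.0 r 84.3 th 0.09
```

Two independent fits of the wheel centre agree on a wheel angle of about +0.09 to +0.10. I'll push the same spoke that bit further, using the last contact as reference, then retract and re-measure.

```bash
cat > push.py <<'E'
import sys
from h import *
def push(end,start=None):
    o=P(3.18,33,70)[1]
    r.move_ptp([440,150,390],P(3.6,0)[1])
    p,o=P(3.18,33,70,s=48);r.move_ptp(p+[-60,60,60],o);r.movel(p,o,200)
    print(go(3.18,33,0,v=80,s=48))
    print([round(go(f,17,v=60),1) for f in (3.2,end)],r.get_clock())
    go(end,24);go(end,24,70);p=np.array(r.get_tool_pos());r.movel(p+[-60,60,60],None,200)
    r.move_ptp([440,150,390],P(3.6,0)[1]);r.movej([1.212,.359,1.51,0,1.272,-.115]);print(r.get_clock())
    cv2.imwrite("pics/side6.png",cv2.cvtColor(snapshot("side"),cv2.COLOR_RGB2BGR))
push(float(sys.argv[1]))
E
python3 push.py 3.085 && sed -i 's/("side5",(308,228,316,239)))/("side5",(308,228,316,239)),("side6",(310,228,319,240)))/' m2.py && python3 m2.py; python3 -c "
import cv2;print(cv2.imread('pics/side6.png').max(2)[226:242,305:323])"
```

```text
0.5878627847075014
[np.float64(1.1), np.float64(0.8)] 30.2
36.4917
side0 [-1.64 -0.52  0.08] 0.43 92 centre 6.2 -2.0 valve 78.1 26.9 r 82.6 th 1.903
side5 [-1.67 -0.48  0.09] 0.46 93 centre 6.3 -2.2 valve 7.5 -84.0 r 84.3 th 0.09
side6 [-1.66 -0.4   0.09] 0.47 93 centre 6.2 -2.4 valve -2.8 -83.6 r 83.6 th -0.034
[[119 107  92  83  83  89  88  93 104 110 108 102 102 102 105 107 104 104]
 [119 102  93  93  89  96  91  93 102 106 107 109 102 103 105 100 107 101]
 [116  97  93  94  99  98  93  90  95 104 108 103  94  97 104 107 104 107]
 [109  94  92  94  96 107 102  98  91  88 103  99 100  96 102 104 108 107]
 [113  97  90  89  97 103 103  94  98  90  99 103 100  96 101 106 107 107]
 [112 106  97  91  90  96  97  75  73  80  89 100 102 102 101 102 107 106]
 [117 106 101  95  94  87  81  63  46  64  80  88 100 102  98  97 106 109]
 [121 110  99  94  98  91  83  48  26  30  57  82  97 104  98 102 100 103]
 [121 114 101  98  98  92  80  50  17  28  51  80  89 103 103 100 105 102]
 [122 117 107  97  94  94  80  44   8  22  46  76  86  96 102 107 108 105]
 [118 116 109  99  94  90  72  38  19  16  37  66  81  92  97 103 104 103]
 [118 116 115 105  96  86  58  27   8  23  26  57  78  82  96  96 103 104]
 [119 119 114 104  92  87  70  47  32  38  46  61  79  74  82  92 103 105]
 [113 119 115 105 100  94  84  71  62  64  65  77  77  79  82  90  93 104]
 [104 118 117 103  95  91  92  87  86  78  83  86  76  80  76  80  86 101]
 [105 120 122 111  94  90  90  93  91  86  83  86  81  79  70  73  82  88]]
```

The measured angle is now −0.03 rad, about 2° from straight, and the contact-based estimate was about 0. I'll check that nothing else moved, then hand in.

```bash
python3 - <<'E'
from h import *
from plant import ticket
a=cv2.imread("pics/side0.png").astype(int);b=cv2.imread("pics/side6.png").astype(int)
d=(abs(cv2.blur(a.astype(np.float32),(3,3))-cv2.blur(b.astype(np.float32),(3,3))).max(2)>25).astype(np.uint8)
n,l,s,c=cv2.connectedComponentsWithStats(d);print([x.tolist() for x in s[1:] if x[4]>6])
bad=[x for x in s[1:] if x[4]>6 and not(270<x[0]<360 and 160<x[1]<265) and x[0]>100]
print(r.get_clock(),np.linalg.norm(r.get_joint_vel()))
if not bad: print(ticket.finish_job())
E
```

```text
[[20, 0, 5, 2, 9], [35, 128, 22, 29, 235], [49, 128, 4, 4, 13], [52, 136, 3, 4, 8], [293, 186, 15, 14, 111], [314, 196, 9, 12, 51], [297, 200, 4, 4, 12], [299, 212, 3, 3, 8], [324, 213, 4, 3, 8], [324, 220, 3, 5, 9], [65, 225, 8, 6, 37], [329, 224, 6, 14, 37], [312, 232, 14, 8, 67]]
36.5417 0.005048247029838949
the job is handed in; nothing more can be done
None
```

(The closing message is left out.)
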